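# Pin the end stop of a labelling jig in its hidden index hole

## Robot

A 6-joint arm with a two-finger parallel gripper is mounted at the origin on a cart in front of the work surface, level with it; the furniture and walls round the work are solid. World frame = base frame: x ahead of the robot, y to its left, z up, the work surface at z = 0. Lengths are in m, angles in rad, forces in N, time in s.
With the tool pointing down it reaches from about 0.25 to 0.775 m from the base axis. Payload 4 kg.
Tool frame: the origin (TCP) lies on the mounting face of the last link; the fingertips stand 173 mm ahead of it and the grasp point (between the pads) lies 155 mm ahead of it (bot.hold_point_z is the z of the grasp point in the tool frame, in m); z points along the fingers, y is the line along which they close (so a half turn about z gives the same grasp; the last joint's range is limited). The gripper opens to 85 mm and grips with 20 to 120 N. Pads are 22 mm wide; open, the fingers measure 114 mm over their backs; the gripper's body (76 mm by 85 mm) begins 54 mm behind the grasp point. The pads swing forward as they close: fully open they stand 13 mm farther back than shut.
Start: joints at [1.178, 0.087, 1.371, -0, 1.684, -0.103], TCP at [0.157, 0.527, 0.405] pointing down, gripper open.
Joint ranges: [-3.1, 3.1], [-0.76, 2.03], [0.27, 2.55], [-1.08, 4.22], [0.17, 2.65], [-2.57, 2.57]. Speed limits (rad/s): [2.79, 2.79, 3.14, 3.14, 3.14, 3.14].

## Interface

Orientations are given as a rotation vector (axis times angle).
In Python, from bench import bot gives the robot as it stands.
- The arm moves only by the tool move_arm, never from a script. Its argument "steps" is a list that holds one entry, the list of rows, each a list of 7 numbers: the shift along the world's x, y, z in units of 30 mm (1.0 is 30 mm), then the turn, a rotation vector about the world's x, y, z in units of 5 degrees (1.0 is 5 degrees), then the opening, from 0 (shut) to 1 (fully open). In form: [[[tx, ty, tz, ax, ay, az, jaw], ...]]. A call has 1 to 5 rows; each row shifts and turns the commanded pose from where the row before left it; what a row does not reach is not made up. A row lasts 1/10 s, in which the tool goes at most 50 mm and 8.59 degrees, less where a joint would pass 70% of its speed; a pose out of reach is approached as far as the arm can. A call is refused whole if a number of a shift passes 1 or a number of a turn 1, either way. A call with a gripper value outside its range is refused whole. The fingers move at their own pace and stop on an object; the grip force is fixed at half the most. Time passes only in rows, so rows that do not move let the fingers close. It gives the time, the measured TCP pose, the force, the opening and the grip force at its end, in the units of the state.
- bot.read_state(): the state, without advancing time (a new reading comes with each control period).
- bot.capture(name): name is "scene" or "top" or "wrist"; returns the picture (480x640x3 uint8, red, green, blue); there is no depth.
- bot.camera_info(name): a dict with "fx", "fy", "cx", "cy" (pixels), "k1" (the pictures are not rectified: a ray, as slopes to the right and down, at radius r is drawn at 1 + k1 r^2 times it, then the intrinsics apply), "rvec" (rotation vector, rad) and "tvec" (3), from world to camera coordinates, as OpenCV has them. Camera axes: x right, y down, z forward; pixel columns grow to the right and rows downward; lengths in m; the calibration is good to about 2 mm. A picture is of the moment at which its call begins: read the wrist's pose just before it. camera_info takes no time and is no camera call; for the wrist camera it gives the pose at the moment of the call.
- bot.close_job(): hands the job in; it is judged then, once.
The state is a dict: "time": time; "q": joint angles; "joint_vel": joint speeds; "joint_efforts": joint torques, N m; "ee_pos": TCP position; "orientation": TCP orientation; "contact_force": force on the tool from outside, world axes, zero at the start; "moment": the same for the moment, N m; "gripper_width": opening from 0.0 (shut) to 1.0 (fully open); "grasp_force": force on a finger pad.
Only numpy, scipy, OpenCV 4.12 (cv2) and the standard library are available. Lean on these libraries where they do the work, as an engineer would, in place of code of your own. Each camera call takes 0.05 s, during which the arm holds its last target. There are 200 camera calls.

## Task

The sliding end stop of the labelling jig, against which boxes are pushed to be labelled, is loose and must be locked where its index strip has been set. Take the locking pin out of its parking post, put it into the bushing on top of the stop, and slide the stop gently towards the box in the jig, feeling with the pin tip for the index hole hidden under the stop, until the pin drops in; seat it fully home with its collar on the bushing and let go. Use only a light hand: do not force the pin or jam the box with the stop, and leave the other things where they are.

Things in the scene. Friction and masses are not known exactly. Their poses are not given: they have to be found in the camera images.
- jig: labelling jig screwed to the bench: plywood board 200 x 320 x 12 mm with aluminium end fence, slide rail and sliding end stop; nothing on it but the pin is higher than 56 mm above the bench. Origin: centre of the board's underside; z up; its +y axis runs along the rail from the stop towards the box and the fence.
- park (a point): centre of the mouth of the parking post (aluminium, 34 x 34 mm), 49.5 mm above the bench; vertical hole 14 mm wide, 37.5 mm deep.
- pin: locking pin, about 90 g, upright in the parking post at first. Origin: centre of its tip; z along the pin to the grip. Steel shank 12 mm thick, 38 mm long, its nose tapering over the lowest 3 mm to a flat tip 9 mm wide; collar 24 mm wide from 38 to 44 mm; black round grip 18 mm wide from 44 to 78 mm above the tip. In the post the tip stands 12 mm above the bench.
- bush (a point): centre of the mouth of the steel bushing (32 mm outside, 13.5 mm bore, 20 mm long) in the middle of the sliding stop's plate (68 x 110 mm); it moves with the stop. 52 mm above the bench; axes as the jig's. 22 mm below it lies the flat steel index strip that the tip slides on; its one hole is 14 mm wide, 16 mm deep. Pin home, collar on the bushing: tip 38 mm below this point.
- stop (a joint): travel of the sliding stop towards the box (jig +y), m: 0 fully back, 0.056 end; 0 to 0.014 at the start. About 2 N of friction; it stays where it is left, and the pin in the bushing can push it. The index strip is set by hand and not measured: its hole comes under the bore somewhere between the starting travel and 0.045. The stop touches the box at about 0.048 to 0.051.
- box: plain white label box, 152 x 107 x 30 mm, 0.25 kg, loose on the board between the stop and the fence. Origin: centre of its underside.
- label_roll: roll of white labels, 92 mm wide, 26 mm high, lying flat behind the jig; leave alone. Origin: centre of its underside.
- tape_measure: grey tape measure, 39 x 81 x 62 mm, standing beside the jig; leave alone. Origin: centre of its underside.
- marker_red: marker pen, 17 x 135 mm, lying in front of the jig; leave alone. Origin: centre of its underside.
- full_box: second plain white label box, 148 x 100 x 32 mm, on the bench to the left of the jig; leave alone. Origin: centre of its underside.
Mind the look-alikes: they are no part of the job. Of the things that look like the pin, the middle-sized one is meant.

How it is judged:
On the way:
1. the pin stands in the bushing with its nose on the index strip or lower (z of pin in the frame of bush below -0.018 m and horizontal distance between pin and bush below 0.006 m), for 0.2 s.
At the end, for the whole second after the job is handed in: The pin stands upright (within 0.1 rad) in the stop's bushing and, through it, in the index hole: its tip is at least 35.5 mm below the bushing's mouth (collar within 2.5 mm of the bushing), within 5 mm of the bore's axis, at rest; the box has moved less than 8 mm (z of pin in the frame of bush below -0.0355 m and horizontal distance between pin and bush below 0.005 m and angle between pin's own z axis and vertical below 0.1 rad and linear speed of pin below 0.02 m/s and distance of box from where it was at the start of the episode below 0.008 m); the robot touches nothing.
It fails at once if the pin is forced: more than 30 N between it and the jig (post, bushing, strip) (contact force between pin and jig above 30 N).
It fails at once if the hand presses on the jig itself with more than 20 N (contact force between the arm and jig above 20 N).
It fails at once if the stop jams the box: more than 15 N between the box and the jig (contact force between box and jig above 15 N).
It fails at once if a bystander is moved by more than 15 mm (distance of any of label_roll, tape_measure, marker_red, full_box from where it was at the start of the episode above 0.015 m).
It also fails if it takes over 61 s, if anything falls off the work surface, if the arm or the gripper's body presses on something with over 40 N, if the wrist force passes 120 N, or if a joint passes its speed limit or range.

## Working session

There is one attempt and no reset: what is moved stays moved. The work goes in short steps, Python scripts to look and compute and a tool call to move; the robot and the scene stay as the last step left them, time stands still between calls to the robot, and variables do not carry over. Pictures are saved under pics/ and viewed, at most 10 in all, crops included, and the job is handed in when it is done.

Besides the shell and the picture viewer there is one more tool, called by a JSON object that holds its "fn" and its "kwargs". move_arm: Moves the arm, as the interface text tells. Its arguments: {"type":"object","properties":{"steps":{"type":"array"}},"required":["steps"]}

```bash
mkdir -p pics; cat > h.py <<'E'
import numpy as np, cv2
from bench import bot
def ray(ci,u,v):
    x,y=(u-ci["cx"])/ci["fx"],(v-ci["cy"])/ci["fy"]
    a,b=x,y
    for _ in range(20):
        f=1+ci["k1"]*(a*a+b*b); a,b=x/f,y/f
    R=cv2.Rodrigues(np.array(ci["rvec"],float))[0]; t=np.array(ci["tvec"],float)
    return -R.T@t, R.T@np.array([a,b,1.])
def atz(ci,u,v,z):
    o,d=ray(ci,u,v); return o+d*(z-o[2])/d[2]
def proj(ci,P):
    R=cv2.Rodrigues(np.array(ci["rvec"],float))[0]; c=R@np.array(P,float)+np.array(ci["tvec"],float)
    a,b=c[0]/c[2],c[1]/c[2]; f=1+ci["k1"]*(a*a+b*b)
    return ci["fx"]*a*f+ci["cx"],ci["fy"]*b*f+ci["cy"]
def save(n,im,crop=None,s=1):
    if crop: u0,v0,u1,v1=crop; im=im[v0:v1,u0:u1]
    cv2.imwrite(n,cv2.resize(im[:,:,::-1],None,fx=s,fy=s,interpolation=cv2.INTER_CUBIC))
E
python3 - <<'E'
from h import *
print(bot.read_state())
for n in("scene","top"):
    im=bot.capture(n); np.save(f"pics/{n}.npy",im); save(f"pics/{n}.png",im); print(n,bot.camera_info(n))
E
```

```text
{'time': 0.0, 'q': array([ 1.17787956e+00,  8.79562807e-02,  1.37232023e+00, -1.05651128e-05,
        1.68358357e+00, -1.03112471e-01]), 'joint_vel': array([-0.00023952, -0.00159357,  0.00120858, -0.00044733, -0.00064935,
        0.00039463]), 'joint_efforts': array([ 1.84977493e-03, -3.51852071e+01, -3.13283908e+01,  2.35088510e-05,
        1.06381290e-02, -5.96758483e-07]), 'ee_pos': array([0.15713543, 0.52694612, 0.40350451]), 'orientation': array([-0.45355483, -3.10812604,  0.00345613]), 'contact_force': array([ 0.0082278 ,  0.60592698, -0.27140548]), 'moment': array([0.00905443, 0.00792224, 0.02435437]), 'grasp_force': 0.0, 'gripper_width': 0.9987495929360041}
scene {'fx': 500.48065649137686, 'fy': 500.48065649137686, 'cx': 311.4898774802626, 'cy': 242.0146003510071, 'k1': -0.04830361372541504, 'rvec': array([ 2.06242112, -0.65372295,  0.3573968 ]), 'tvec': array([-0.41722857,  0.28461939,  0.55183149])}
top {'fx': 475.42299827323416, 'fy': 475.42299827323416, 'cx': 326.25968039641623, 'cy': 239.68672789317088, 'k1': 0.021967773538925543, 'rvec': array([ 2.0608141 , -2.14821895,  0.23299305]), 'tvec': array([0.17096176, 0.59009291, 1.00501707])}
```

View pics/top.png

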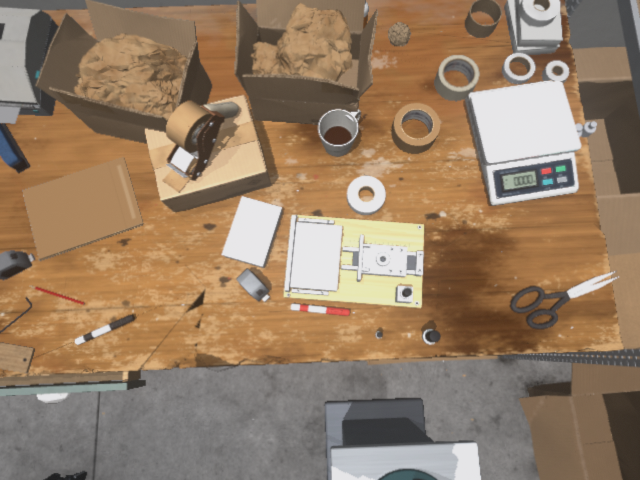

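View pics/scene.png

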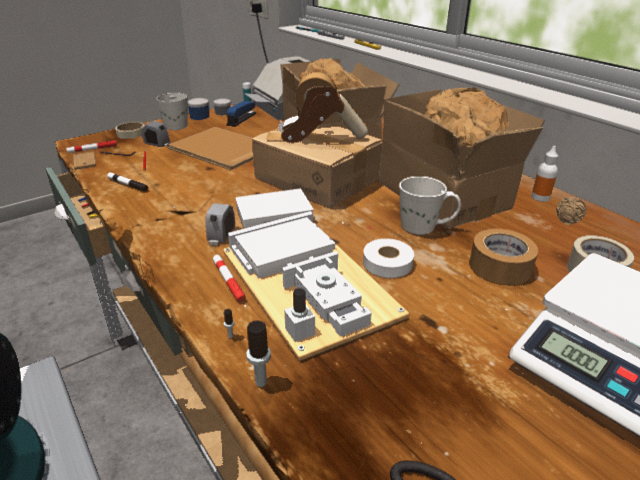

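Pin look-alikes in the scene picture are at (228,322), which is small and free-standing, (258,352), which is large and free-standing, and (299,302), which is middle-sized and standing in the post on the jig. The last one fits the description. I'll confirm it with enlarged crops.

```bash
python3 - <<'E'
from h import *
s=np.load("pics/scene.npy");t=np.load("pics/top.npy")
save("pics/c1.png",s,(205,235,415,390),3.8)
save("pics/c2.png",t,(275,205,445,330),4.7)
ci=bot.camera_info("top")
for n,p in dict(post=(405,293),bush=(383,259),big=(431,337)).items(): print(n,atz(ci,*p,.05))
print(atz(ci,285,300,.012),atz(ci,422,305,.012))
E
```

```text
post [ 0.47129598 -0.02391061  0.05      ]
bush [0.55003818 0.01977825 0.05      ]
big [ 0.37344223 -0.07291201  0.05      ]
[0.47052809 0.24679707 0.012     ] [ 0.44619462 -0.06689879  0.012     ]
```

View pics/c1.png

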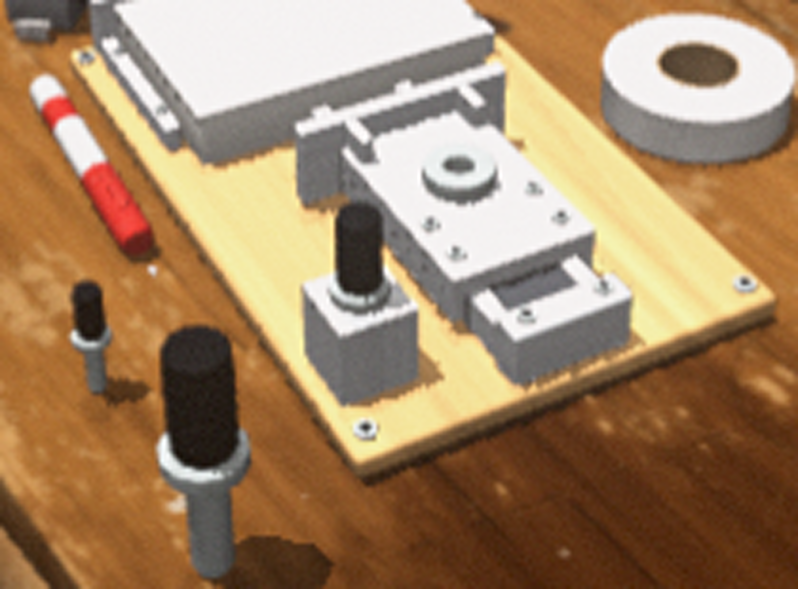

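View pics/c2.png

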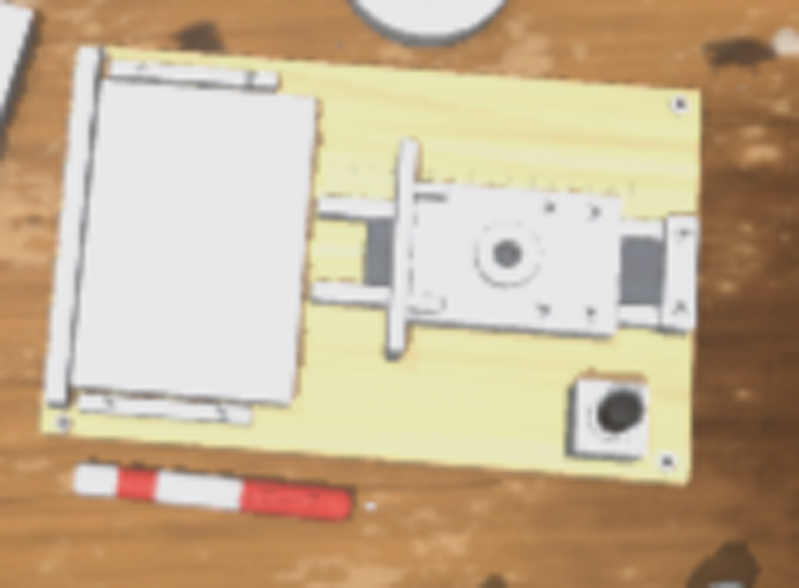

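The crops confirm it: the middle-sized pin stands in the post at c1 (359,213) and c2 (622,409), and the bushing mouth is at c1 (460,164) and c2 (507,254). The box lies on the left, with the stop plate about 90 crop pixels away.

```bash
cat >> h.py <<'E'
def tri(rs):
    A=np.zeros((3,3));b=np.zeros(3)
    for o,d in rs:
        d=d/np.linalg.norm(d);M=np.eye(3)-np.outer(d,d);A+=M;b+=M@o
    return np.linalg.solve(A,b)
E
python3 - <<'E'
from h import *
S,T=bot.camera_info("scene"),bot.camera_info("top")
c1=lambda x,y:(205+(x+.5)/3.8-.5,235+(y+.5)/3.8-.5)
c2=lambda x,y:(275+(x+.5)/4.7-.5,205+(y+.5)/4.7-.5)
for n,a,b,z in[("grip",(359,213),(622,409),.09),("bush",(460,164),(507,254),.052)]:
    print(n,tri([ray(S,*c1(*a)),ray(T,*c2(*b))]),atz(S,*c1(*a),z),atz(T,*c2(*b),z))
cs=[(577,380),(648,382),(645,457),(574,453)]
print("post",np.mean([atz(T,*c2(*c),.0495) for c in cs],0))
B=[atz(T,*c2(*c),.012) for c in[(700,90),(688,485),(42,433),(78,47)]]
print(B,np.linalg.norm(B[1]-B[2]),np.linalg.norm(B[0]-B[1]))
for p,q in((1,2),(0,3)): d=B[q]-B[p];print("yaw+y",np.degrees(np.arctan2(-d[0],d[1])))
d=B[0]-B[1];print("yaw",np.degrees(np.arctan2(d[1],d[0])))
st=bot.read_state();R=cv2.Rodrigues(st["orientation"])[0];print(R)
E
```

```text
grip [ 0.47123573 -0.02206119  0.09236019] [ 0.47457008 -0.01998926  0.09      ] [ 0.46996168 -0.0216933   0.09      ]
bush [0.55134677 0.02078443 0.05464284] [0.55494969 0.0232627  0.052     ] [0.55053764 0.02114744 0.052     ]
post [ 0.47024474 -0.0230252   0.0495    ]
[array([ 0.63780831, -0.08697228,  0.012     ]), array([ 0.43994221, -0.06404504,  0.012     ]), array([0.4781669, 0.2499926, 0.012    ]), array([0.67376958, 0.22747451, 0.012     ])] 0.31635544377189345 0.19918998432869348
yaw+y -6.939908491435353
yaw+y -6.524208119845605
yaw -6.609529875923369
[[-9.58296309e-01  2.85775449e-01 -7.59414346e-04]
 [ 2.85776391e-01  9.58294527e-01 -1.85859459e-03]
 [ 1.96601909e-04 -1.99810702e-03 -9.99997984e-01]]
```

{"fn": "move_arm", "kwargs": {"steps": [[[0.55,-0.96,0,0,0,0.1,1],[0.55,-0.96,0,0,0,0.1,1],[0.55,-0.96,0,0,0,0.1,1],[0.55,-0.96,0,0,0,0.1,1],[0.55,-0.96,0,0,0,0.1,1]]]}}

```text
time: 0.6
ee_pos: [0.24, 0.3818, 0.4042]
orientation: [-0.384, -3.118, 0.001]
contact_force: [-1.0, -0.3, 0.5]
gripper_width: 1.001
grasp_force: 0.0
```

{"fn": "move_arm", "kwargs": {"steps": [[[0.55,-0.96,0,0,0,0.1,1],[0.55,-0.96,0,0,0,0.1,1],[0.55,-0.96,0,0,0,0.1,1],[0.55,-0.96,0,0,0,0.1,1],[0.55,-0.96,0,0,0,0.1,1]]]}}

```text
time: 1.1
ee_pos: [0.3224, 0.2378, 0.4043]
orientation: [-0.317, -3.125, 0.0]
contact_force: [0.4, 0.5, 1.2]
gripper_width: 1.002
grasp_force: 0.0
```

{"fn": "move_arm", "kwargs": {"steps": [[[0.55,-0.96,0,0,0,0.1,1],[0.55,-0.96,0,0,0,0.1,1],[0.55,-0.96,0,0,0,0.1,1],[0.55,-0.96,0,0,0,0.1,1],[0.55,-0.96,-0.5,0,0,0.1,1]]]}}

```text
time: 1.6
ee_pos: [0.4054, 0.0938, 0.3913]
orientation: [0.249, 3.127, 0.002]
contact_force: [-0.3, 0.3, -0.5]
gripper_width: 0.998
grasp_force: 0.0
```

{"fn": "move_arm", "kwargs": {"steps": [[[0.55,-0.96,-0.7,0,0,0.1,1],[0.55,-0.96,-0.7,0,0,0.1,1],[0.55,-0.96,-0.7,0,0,0.1,1],[0.55,-0.96,-0.5,0,0,0.1,1],[0,0,0,0,0,0.1,1]]]}}

```text
time: 2.1
ee_pos: [0.471, -0.0228, 0.3082]
orientation: [-0.187, -3.13, 0.001]
contact_force: [-0.6, 0.7, 0.6]
gripper_width: 1.0
grasp_force: 0.0
```

```bash
cat > w.py <<'E'
from h import *
import sys
st=bot.read_state();ci=bot.camera_info("wrist");im=bot.capture("wrist");n=sys.argv[1]
np.save(f"pics/{n}.npy",im);save(f"pics/{n}.png",im)
R=cv2.Rodrigues(st["orientation"])[0]
print(st["time"],st["ee_pos"],st["contact_force"],"toolz",R[:,2],"yaw",np.degrees(np.arctan2(R[0,1],R[1,1])))
import json;json.dump({k:np.array(v).tolist() for k,v in ci.items()},open(f"pics/{n}.json","w"))
g=[.4705,-.0222]
print("grip top",proj(ci,[*g,.09]),"post",proj(ci,[*g,.0495]),"bush",proj(ci,[.551,.0207,.052]))
print("cam",ray(ci,320,240))
E
python3 w.py w1
```

```text
2.1 [ 0.47096783 -0.02277423  0.30824162] [-0.61281156  0.66228569  0.62436342] toolz [-6.12483650e-03 -2.53523289e-04 -9.99981211e-01] yaw 6.829565853596238
grip top (np.float64(322.55282152773844), np.float64(275.6419190270491)) post (np.float64(322.60621271902113), np.float64(250.49662449929966)) bush (np.float64(397.0861749413828), np.float64(352.3658612691153))
cam (array([ 0.38929184, -0.01231559,  0.27810075]), array([ 0.30743226, -0.04446047, -0.95055514]))
```

View pics/w1.png

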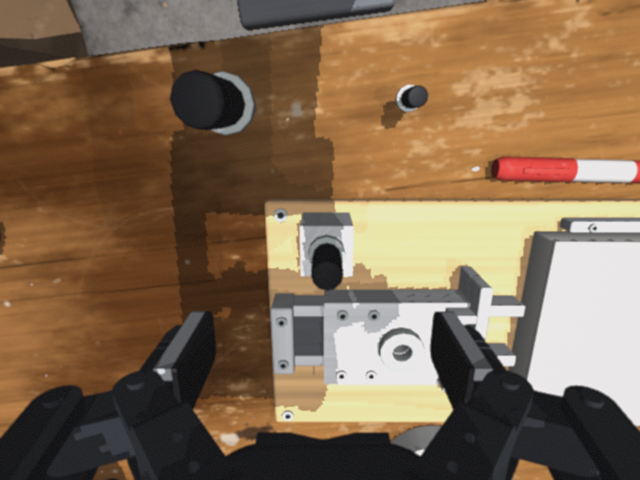

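The wrist picture shows the pin's grip top at about (327,276), the bushing mouth at about (401,348), the large pin at (200,100) and the small pin at (413,97).

```bash
python3 - <<'E'
from h import *
save("pics/c3.png",np.load("pics/w1.npy"),(285,200,435,370),3.5)
E
```

```text
(no output)
```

View pics/c3.png

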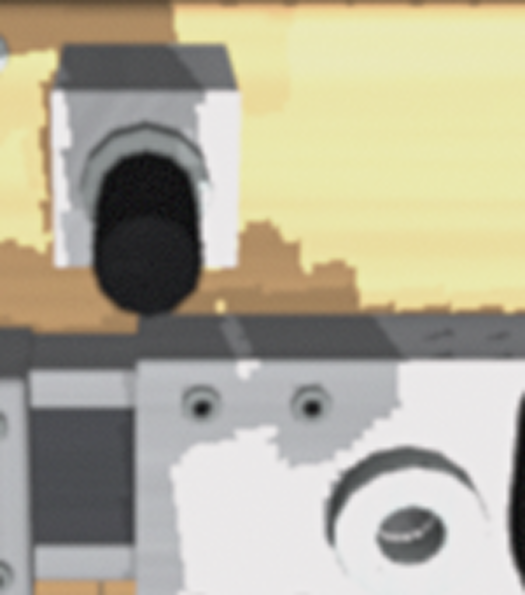

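```bash
python3 - <<'E'
from h import *
import json
W=json.load(open("pics/w1.json"))
S,T=bot.camera_info("scene"),bot.camera_info("top")
c1=lambda x,y:(205+(x+.5)/3.8-.5,235+(y+.5)/3.8-.5)
c2=lambda x,y:(275+(x+.5)/4.7-.5,205+(y+.5)/4.7-.5)
c3=lambda x,y:(285+(x+.5)/3.5-.5,200+(y+.5)/3.5-.5)
for n,p,z in[("grip",(148,264),.09),("collar",(146,185),.056),("post",(146,179),.0495),("bush",(411,534),.052)]:print(n,atz(W,*c3(*p),z))
print(tri([ray(S,*c1(359,213)),ray(T,*c2(622,409)),ray(W,*c3(148,264))]),tri([ray(S,*c1(460,164)),ray(T,*c2(507,254)),ray(W,*c3(411,534))]))
E
```

```text
grip [ 0.47044774 -0.01980236  0.09      ]
collar [ 0.46979666 -0.01973848  0.056     ]
post [ 0.4709838  -0.01981947  0.0495    ]
bush [0.55128845 0.0241724  0.052     ]
[ 0.47103544 -0.02108643  0.09138497] [0.5513055  0.02211855 0.05362696]
```

{"fn": "move_arm", "kwargs": {"steps": [[[0,0.08,-0.8,0,-0.07,0,0.6],[0,0,-0.8,0,0,0,0.4],[0,0,-0.6,0,0,0,0.35],[0,0,-0.34,0,0,0,0.32],[0,0,0,0,0,0,0.3]]]}}

```text
time: 2.65
ee_pos: [0.4699, -0.0169, 0.2345]
orientation: [0.179, 3.133, 0.002]
contact_force: [-0.3, -0.6, -0.3]
gripper_width: 0.301
grasp_force: 0.0
```

```bash
python3 w.py w2; python3 - <<'E'
from h import *
save("pics/c4.png",np.load("pics/w2.npy"),(170,170,490,410),2.4)
E
```

```text
2.65 [ 0.46991978 -0.01690875  0.23453553] [-0.30585536 -0.61155346 -0.3276042 ] toolz [ 3.43892998e-03  8.04359472e-04 -9.99993763e-01] yaw 6.545790197860708
grip top (np.float64(305.5109094094193), np.float64(359.31593373951154)) post (np.float64(309.188844730248), np.float64(304.5772498605817)) bush (np.float64(411.0282504294173), np.float64(436.78361896770286))
cam (array([ 0.38849452, -0.00682067,  0.20362963]), array([ 0.31669972, -0.0419272 , -0.94762323]))
```

View pics/c4.png

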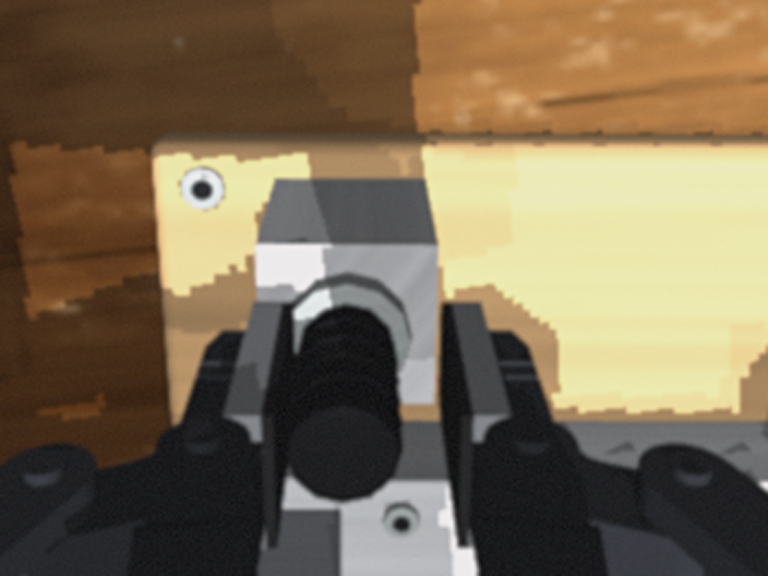

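The pin sits about 3.5 mm to the left of the pads' middle (c4: pin at 345, pad middle at 367), so I need to shift in −y.

{"fn": "move_arm", "kwargs": {"steps": [[[0.02,-0.12,-0.08,0,0.03,0,0.3],[0,0,0,0,0,0,0.28],[0,0,0,0,0,0,0.26],[0,0,0,0,0,0,0.25]]]}}

```text
time: 3.1
ee_pos: [0.4715, -0.0214, 0.2337]
orientation: [0.181, 3.132, 0.0]
contact_force: [0.8, 0.4, -0.7]
gripper_width: 0.251
grasp_force: 0.0
```

{"fn": "move_arm", "kwargs": {"steps": [[[0,0,0,0,0,0,0.24],[0,0,0,0,0,0,0.235],[0,0,0,0,0,0,0.23]]]}}

```text
time: 3.4
ee_pos: [0.4713, -0.0213, 0.2332]
orientation: [0.181, 3.133, 0.001]
contact_force: [0.5, -0.0, 0.6]
gripper_width: 0.227
grasp_force: 0.0
```

{"fn": "move_arm", "kwargs": {"steps": [[[0,0,0,0,0,0,0.225],[0,0,0,0,0,0,0.22]]]}}

```text
time: 3.6
ee_pos: [0.4713, -0.0213, 0.2331]
orientation: [0.181, 3.133, 0.0]
contact_force: [-0.2, 0.6, -1.1]
gripper_width: 0.222
grasp_force: 0.0
```

{"fn": "move_arm", "kwargs": {"steps": [[[0,0,0,0,0,0,0.21],[0,0,0,0,0,0,0.2],[0,0,0,0,0,0,0.18]]]}}

```text
time: 3.9
ee_pos: [0.4713, -0.0213, 0.2333]
orientation: [0.181, 3.133, 0.001]
contact_force: [0.3, 1.1, 0.3]
gripper_width: 0.196
grasp_force: 51.8
```

{"fn": "move_arm", "kwargs": {"steps": [[[0,0,0,0,0,0,0],[0,0,0.2,0,0,0,0],[0,0,0.3,0,0,0,0],[0,0,0.3,0,0,0,0],[0,0,0.3,0,0,0,0]]]}}

```text
time: 4.4
ee_pos: [0.4714, -0.0214, 0.2673]
orientation: [0.181, 3.132, 0.0]
contact_force: [0.7, -0.4, -1.5]
gripper_width: 0.189
grasp_force: 58.5
```

{"fn": "move_arm", "kwargs": {"steps": [[[0,0,0.4,0,0,0,0],[0,0,0.4,0,0,0,0],[0,0,0,0,0,0,0]]]}}

```text
time: 4.7
ee_pos: [0.472, -0.0215, 0.293]
orientation: [0.18, 3.128, -0.0]
contact_force: [-0.2, -0.0, -0.2]
gripper_width: 0.193
grasp_force: 58.5
```

{"fn": "move_arm", "kwargs": {"steps": [[[0.9,0.48,0,0,0,0,0],[0.9,0.48,0,0,0,0,0],[0.89,0.49,0,0,0,0,0],[0,0,0,0,0,0,0],[0,0,0,0,0,0,0]]]}}

```text
time: 5.2
ee_pos: [0.552, 0.0224, 0.2894]
orientation: [0.18, 3.135, -0.0]
contact_force: [-0.9, -0.0, -1.7]
gripper_width: 0.191
grasp_force: 58.7
```

```bash
python3 w.py w3; python3 - <<'E'
from h import *
a=np.load("pics/w3.npy")[210:460,215:425];b=bot.capture("scene");np.save("pics/s3.npy",b);b=b[215:340,265:370]
A=cv2.resize(a,None,fx=1.9,fy=1.9,interpolation=2);B=cv2.resize(b,None,fx=3.8,fy=3.8,interpolation=2)
h=min(len(A),len(B));save("pics/c5.png",np.hstack([A[:h],B[:h]]));print(A.shape,B.shape)
E
```

```text
5.2 [0.55197052 0.02236932 0.28936704] [-0.90145295 -0.04615662 -1.67220216] toolz [ 1.41416737e-03 -2.01465902e-04 -9.99998980e-01] yaw 6.555167597722485
grip top (np.float64(196.42217180180378), np.float64(129.3396435604296)) post (np.float64(220.60387093886794), np.float64(126.40947024114186)) bush (np.float64(318.324919430301), np.float64(259.464109149683))
cam (array([0.47048907, 0.03244031, 0.2586315 ]), array([ 0.31480878, -0.042913  , -0.948209  ]))
(475, 399, 3) (475, 399, 3)
```

View pics/c5.png

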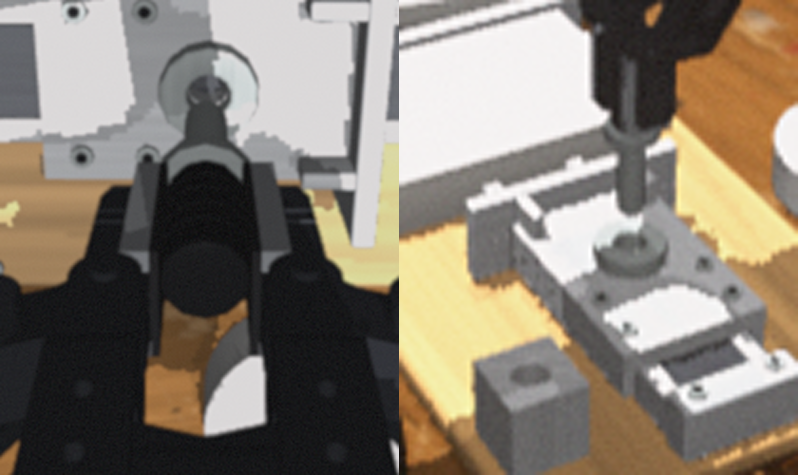

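```bash
python3 - <<'E'
from h import *
import json
W=json.load(open("pics/w3.json"));S=bot.camera_info("scene")
w=lambda x,y:(215+(x+.5)/1.9-.5,210+(y+.5)/1.9-.5)
s=lambda x,y:(265+(x-399+.5)/3.8-.5,215+(y+.5)/3.8-.5)
print("bush W",atz(W,*w(209,91),.052),"S",atz(S,*s(630,243),.052))
print("tip S",atz(S,*s(632,207),.068))
print("grip top W",atz(W,*w(204,272),.146), "collar W",atz(W,*w(205,165),.112))
P=[.552,.0224,.068];p=proj(W,P);print("tip expected W crop",(p[0]-215)*1.9,(p[1]-210)*1.9, "S",[(q-o)*3.8 for q,o in zip(proj(S,P),(265,215))])
E
```

```text
bush W [0.55029969 0.02459949 0.052     ] S [0.55333974 0.02180322 0.052     ]
tip S [0.55615554 0.02460662 0.068     ]
grip top W [0.54948334 0.02322526 0.146     ] collar W [0.54497186 0.02394174 0.112     ]
tip expected W crop 201.97257227898288 116.82845294982754 S [np.float64(226.7802726385812), np.float64(211.46058805741455)]
```

The two views and the odometry agree on the offset to about 1–2 mm, which is inside the 2.25 mm capture range, so I'll lower the pin gently and watch the force.

{"fn": "move_arm", "kwargs": {"steps": [[[0,0,-0.3,0,0,0,0],[0,0,-0.1,0,0,0,0],[0,0,-0.08,0,0,0,0],[0,0,0,0,0,0,0]]]}}

```text
time: 5.7
ee_pos: [0.5515, 0.022, 0.2751]
orientation: [0.181, 3.134, 0.0]
contact_force: [-0.4, 0.1, -1.1]
gripper_width: 0.193
grasp_force: 58.7
```

{"fn": "move_arm", "kwargs": {"steps": [[[0,0,-0.05,0,0,0,0],[0,0,-0.05,0,0,0,0]]]}}

```text
time: 5.9
ee_pos: [0.5521, 0.0221, 0.2729]
orientation: [0.181, 3.132, 0.0]
contact_force: [0.8, -0.9, -0.8]
gripper_width: 0.188
grasp_force: 58.7
```

{"fn": "move_arm", "kwargs": {"steps": [[[0,0,-0.05,0,0,0,0],[0,0,-0.05,0,0,0,0]]]}}

```text
time: 6.1
ee_pos: [0.552, 0.0222, 0.2697]
orientation: [0.181, 3.133, 0.001]
contact_force: [-0.0, 0.5, -1.2]
gripper_width: 0.193
grasp_force: 58.7
```

{"fn": "move_arm", "kwargs": {"steps": [[[0,0,-0.05,0,0,0,0],[0,0,-0.05,0,0,0,0]]]}}

```text
time: 6.3
ee_pos: [0.552, 0.0223, 0.2667]
orientation: [0.181, 3.133, 0.001]
contact_force: [-0.1, 0.4, -0.9]
gripper_width: 0.19
grasp_force: 58.7
```

{"fn": "move_arm", "kwargs": {"steps": [[[0,0,-0.05,0,0,0,0],[0,0,-0.05,0,0,0,0]]]}}

```text
time: 6.5
ee_pos: [0.552, 0.0223, 0.2636]
orientation: [0.181, 3.133, 0.001]
contact_force: [0.4, 1.1, -0.6]
gripper_width: 0.189
grasp_force: 58.7
```

{"fn": "move_arm", "kwargs": {"steps": [[[0,0,-0.05,0,0,0,0],[0,0,-0.05,0,0,0,0]]]}}

```text
time: 6.7
ee_pos: [0.552, 0.0223, 0.2607]
orientation: [0.181, 3.133, 0.001]
contact_force: [0.4, 1.0, -0.4]
gripper_width: 0.191
grasp_force: 58.7
```

{"fn": "move_arm", "kwargs": {"steps": [[[0,0,-0.06,0,0,0,0],[0,0,-0.06,0,0,0,0],[0,0,-0.06,0,0,0,0],[0,0,0,0,0,0,0]]]}}

```text
time: 7.1
ee_pos: [0.5519, 0.0223, 0.255]
orientation: [0.181, 3.133, 0.001]
contact_force: [0.9, 1.6, -1.1]
gripper_width: 0.195
grasp_force: 58.5
```

{"fn": "move_arm", "kwargs": {"steps": [[[0,0,-0.03,0,0,0,0],[0,0,-0.03,0,0,0,0]]]}}

```text
time: 7.3
ee_pos: [0.552, 0.0222, 0.2536]
orientation: [0.181, 3.133, 0.001]
contact_force: [1.2, 1.0, -0.3]
gripper_width: 0.189
grasp_force: 58.6
```

{"fn": "move_arm", "kwargs": {"steps": [[[0,0,-0.03,0,0,0,0],[0,0,0,0,0,0,0]]]}}

```text
time: 7.5
ee_pos: [0.552, 0.0222, 0.2526]
orientation: [0.181, 3.133, 0.001]
contact_force: [-0.6, 1.9, -1.1]
gripper_width: 0.188
grasp_force: 58.6
```

{"fn": "move_arm", "kwargs": {"steps": [[[0,0,-0.03,0,0,0,0],[0,0,0,0,0,0,0]]]}}

```text
time: 7.7
ee_pos: [0.552, 0.0222, 0.2517]
orientation: [0.181, 3.133, 0.001]
contact_force: [0.5, 2.5, -0.4]
gripper_width: 0.193
grasp_force: 58.6
```

{"fn": "move_arm", "kwargs": {"steps": [[[0,0,-0.03,0,0,0,0],[0,0,0,0,0,0,0]]]}}

```text
time: 7.9
ee_pos: [0.5521, 0.0222, 0.2513]
orientation: [0.181, 3.132, 0.001]
contact_force: [-1.1, 2.0, 2.0]
gripper_width: 0.188
grasp_force: 58.8
```

The tip is on the strip with about 3 N of contact force. Next I slide along jig +y in small steps.

{"fn": "move_arm", "kwargs": {"steps": [[[0.004,0.033,-0.01,0,0,0,0],[0.004,0.033,0,0,0,0,0],[0.004,0.033,0,0,0,0,0]]]}}

```text
time: 8.2
ee_pos: [0.5525, 0.0243, 0.2513]
orientation: [0.181, 3.132, -0.004]
contact_force: [-0.9, -2.9, 5.0]
gripper_width: 0.191
grasp_force: 59.1
```

{"fn": "move_arm", "kwargs": {"steps": [[[0.004,0.033,0,0,0,0,0],[0.004,0.033,0,0,0,0,0],[0.004,0.033,0,0,0,0,0]]]}}

```text
time: 8.5
ee_pos: [0.5529, 0.0267, 0.2513]
orientation: [0.182, 3.132, -0.006]
contact_force: [-1.6, -5.4, 6.2]
gripper_width: 0.19
grasp_force: 59.1
```

{"fn": "move_arm", "kwargs": {"steps": [[[0.004,0.033,0,0,0,0,0],[0.004,0.033,0,0,0,0,0],[0.004,0.033,0,0,0,0,0]]]}}

```text
time: 8.8
ee_pos: [0.5532, 0.0297, 0.2512]
orientation: [0.182, 3.132, -0.006]
contact_force: [-2.6, -5.5, 5.3]
gripper_width: 0.185
grasp_force: 59.1
```

{"fn": "move_arm", "kwargs": {"steps": [[[0.004,0.033,0,0,0,0,0],[0.004,0.033,0,0,0,0,0],[0.004,0.033,0,0,0,0,0]]]}}

```text
time: 9.1
ee_pos: [0.5536, 0.0326, 0.2512]
orientation: [0.182, 3.132, -0.006]
contact_force: [-2.2, -5.4, 5.7]
gripper_width: 0.188
grasp_force: 59.1
```

{"fn": "move_arm", "kwargs": {"steps": [[[0.004,0.033,0,0,0,0,0],[0.004,0.033,0,0,0,0,0],[0.004,0.033,0,0,0,0,0]]]}}

```text
time: 9.4
ee_pos: [0.5539, 0.0357, 0.2512]
orientation: [0.182, 3.132, -0.006]
contact_force: [-1.9, -5.2, 5.7]
gripper_width: 0.191
grasp_force: 59.1
```

{"fn": "move_arm", "kwargs": {"steps": [[[0.004,0.033,0,0,0,0,0],[0.004,0.033,0,0,0,0,0],[0.004,0.033,0,0,0,0,0]]]}}

```text
time: 9.7
ee_pos: [0.5543, 0.0387, 0.2512]
orientation: [0.182, 3.132, -0.006]
contact_force: [-0.6, -4.8, 4.7]
gripper_width: 0.189
grasp_force: 59.1
```

{"fn": "move_arm", "kwargs": {"steps": [[[0.004,0.033,0,0,0,0,0],[0.004,0.033,0,0,0,0,0],[0.004,0.033,0,0,0,0,0]]]}}

```text
time: 10.0
ee_pos: [0.5545, 0.0425, 0.2504]
orientation: [0.182, 3.133, -0.0]
contact_force: [-0.1, -2.5, 0.4]
gripper_width: 0.191
grasp_force: 58.6
```

The force has dropped and z has fallen by 0.8 mm, so the nose is at the hole. I'll lower it gently.

{"fn": "move_arm", "kwargs": {"steps": [[[0,0,-0.03,0,0,0,0],[0,0,-0.03,0,0,0,0]]]}}

```text
time: 10.2
ee_pos: [0.5544, 0.0432, 0.2479]
orientation: [0.18, 3.134, 0.001]
contact_force: [1.3, -1.7, 0.2]
gripper_width: 0.188
grasp_force: 58.6
```

{"fn": "move_arm", "kwargs": {"steps": [[[0,0,-0.05,0,0,0,0],[0,0,-0.05,0,0,0,0]]]}}

```text
time: 10.4
ee_pos: [0.5544, 0.0431, 0.2452]
orientation: [0.181, 3.134, 0.001]
contact_force: [0.0, -1.8, 0.2]
gripper_width: 0.193
grasp_force: 58.6
```

{"fn": "move_arm", "kwargs": {"steps": [[[0,0,-0.05,0,0,0,0],[0,0,-0.05,0,0,0,0]]]}}

```text
time: 10.6
ee_pos: [0.5544, 0.0431, 0.2424]
orientation: [0.181, 3.133, 0.001]
contact_force: [0.1, -1.7, -0.7]
gripper_width: 0.192
grasp_force: 58.6
```

{"fn": "move_arm", "kwargs": {"steps": [[[0,0,-0.05,0,0,0,0],[0,0,-0.05,0,0,0,0]]]}}

```text
time: 10.8
ee_pos: [0.5544, 0.0431, 0.2395]
orientation: [0.181, 3.133, 0.001]
contact_force: [-0.0, -0.8, 0.1]
gripper_width: 0.19
grasp_force: 58.5
```

{"fn": "move_arm", "kwargs": {"steps": [[[0,0,-0.04,0,0,0,0],[0,0,-0.04,0,0,0,0],[0,0,0,0,0,0,0]]]}}

```text
time: 11.1
ee_pos: [0.5544, 0.0431, 0.237]
orientation: [0.181, 3.133, 0.001]
contact_force: [-0.6, -0.7, -0.5]
gripper_width: 0.194
grasp_force: 58.5
```

{"fn": "move_arm", "kwargs": {"steps": [[[0,0,-0.03,0,0,0,0],[0,0,0,0,0,0,0]]]}}

```text
time: 11.3
ee_pos: [0.5544, 0.0431, 0.2363]
orientation: [0.181, 3.133, 0.001]
contact_force: [0.8, -0.5, -1.2]
gripper_width: 0.186
grasp_force: 58.5
```

{"fn": "move_arm", "kwargs": {"steps": [[[0,0,-0.03,0,0,0,0],[0,0,0,0,0,0,0]]]}}

```text
time: 11.5
ee_pos: [0.5544, 0.043, 0.2354]
orientation: [0.181, 3.133, 0.001]
contact_force: [-0.5, 0.4, -0.8]
gripper_width: 0.188
grasp_force: 58.5
```

{"fn": "move_arm", "kwargs": {"steps": [[[0,0,-0.03,0,0,0,0],[0,0,0,0,0,0,0]]]}}

```text
time: 11.7
ee_pos: [0.5545, 0.043, 0.2353]
orientation: [0.181, 3.133, 0.001]
contact_force: [-2.5, -0.2, 2.5]
gripper_width: 0.192
grasp_force: 58.9
```

The collar is on the bushing at the expected height with about 3 N. Now I release and retreat upward.

{"fn": "move_arm", "kwargs": {"steps": [[[0,0,0,0,0,0,0.22],[0,0,0,0,0,0,0.3],[0,0,0,0,0,0,0.4],[0,0,0,0,0,0,0.4]]]}}

```text
time: 12.1
ee_pos: [0.5545, 0.0429, 0.2345]
orientation: [0.181, 3.133, 0.001]
contact_force: [-0.0, 0.1, 0.0]
gripper_width: 0.397
grasp_force: 0.0
```

{"fn": "move_arm", "kwargs": {"steps": [[[0,0,0.5,0,0,0,0.4],[0,0,0.8,0,0,0,0.4],[0,0,0.9,0,0,0,0.4],[0,0,0.9,0,0,0,0.4],[0,0,0,0,0,0,0.4]]]}}

```text
time: 12.6
ee_pos: [0.5556, 0.043, 0.3342]
orientation: [0.18, 3.122, 0.001]
contact_force: [-0.1, -0.5, 0.7]
gripper_width: 0.395
grasp_force: 0.0
```

```bash
python3 - <<'E'
from h import *
b=bot.capture("scene");save("pics/c6.png",b,(205,180,415,340),3.7)
E
```

```text
(no output)
```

View pics/c6.png

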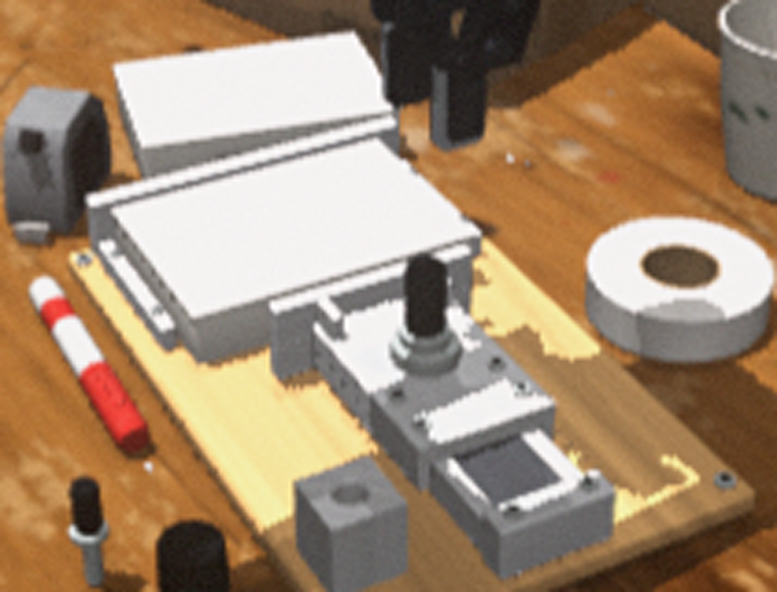

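The pin stands upright at c6 (425,300) with its collar on the bushing at (425,350). The box and the other things are unmoved, and the gripper is clear.

```bash
python3 -c "
from bench import bot
print(bot.close_job())"
```

```text
the job is handed in; nothing more can be done
None
```

The pin is seated home in the index hole with its collar on the bushing, the hand is clear, the box and the other things look unmoved, and the job is handed in; no verdict came back.

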